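# Free the flask clamp from the shaker's left-hand knob

### The job

The flask clamp on the orbital shaker is held down by a knob with a left-hand thread: unscrew the knob by turning it clockwise, as seen from above, until its engraved line points at the line engraved on the index ring around it. Then slide the forked clamp straight out from under the knob and park it: push its fork flat along the parking stand's deck, between the sprung cheeks, onto the stand's peg until the peg is fully home at the end of the slot, and let go. Work gently: do not turn the knob the wrong way, do not press, wedge or drag the clamp hard against the shaker, the knob or the stand, and leave the other things where they are and the knob at its mark.

Things in the scene. Friction and masses are not known exactly. Their poses are not given: they have to be found in the camera images.
- shaker: White orbital shaker, fixed, 270 x 230 mm, with a 260 x 220 mm dark steel platform whose top is 85 mm above the table. Origin under its centre, on the table; x points along it, from the clamp's cradle end to its open fork end, z up.
- spindle (a point): Foot of the shaker's fixed upright steel spindle (8 mm diameter), on its axis at the top of the platform, 85 mm above the table and 40 mm from the shaker's centre along the shaker's x.
- clamp_knob (a joint): Turn of the knob in rad, growing clockwise seen from above, which unscrews it. 0 is screwed down; it starts at 0 to 0.4. It rises 1.9 mm per rad, turns with about 0.15 N m of friction, stays where it is left and cannot come off. Below -0.15 it is overtightened. The ring's line is 1.8 to 3.1 rad clockwise of the knob's line at the start, so the knob is gripped twice or so.
- knob_top (a point): Centre of the knob's top, on the spindle axis. Black plastic bar 44 mm long (x), 12 mm wide (y), 30 mm high, on a round steel flange of 16 mm radius and 6 mm thickness (its underside is 36 mm below this point). The top is 127 mm above the table when screwed down. x points along the bar to the end with the engraved line.
- knob_mark (a point): On the top of the knob's bar, 20 mm from its axis, at the end with the engraved white line (it runs from the axis to that end and down the end face).
- index_ring: Flat steel index ring, 100 mm diameter, fixed on the platform around the spindle, with one engraved dark line across it. Origin on the spindle axis at platform height, x towards the line, z up.
- ring_mark (a point): On the ring's engraved line, 40 mm from the spindle axis, 1 mm above the platform.
- flask_clamp: Steel flask clamp, about 300 g: plate 159 x 44 x 6 mm, forked. Origin at its underside, on the spindle axis at the start; x to the open fork end, which is at x = 24 mm, the other end at -135 mm. Slot 10 mm wide, ending at x = -6 mm. Lips 3 mm high on the fork tips (x 18 to 24 mm) catch behind the flange of a screwed-down knob. Over 25 N on shaker and knob, or 100 N on the stand, is too rough.
- clamp_grip (a point): Grip point of the clamp, in an upright steel post 22 mm along x and 14 mm across (y), from 6 to 46 mm above the underside. The point is on the post's axis, 34 mm above the underside, 75 mm behind the clamp's origin. A cradle ring (40 mm diameter, top 14 mm above the underside) is 38 mm behind the post. Axes as the clamp's.
- slot_seat (a point): Where the axis of the spindle or peg lies in the slot when it is fully home against the slot's end: 2 mm behind the clamp's origin, at the underside. At the ring's line the knob leaves only 1 to 3 mm above the clamp's lips, so the clamp must be drawn out flat along the platform in its -x direction; it is clear of the knob after 45 mm.
- stand: Parking stand, fixed, left or right of the shaker: aluminium deck 170 mm (x) by 84 mm (y), top 30 mm above the table, with an upright steel peg (8 mm diameter, 16 mm high) between two grey plastic sprung cheeks 13 mm high. Origin on the table under the peg; the deck reaches from x = -140 to 30 mm. The fork goes onto the peg in the stand's +x direction, clamp x along stand x.
- peg (a point): Foot of the peg, on its axis at the deck's top. The slot has 1 mm of room either side of it: a fork tip that butts on the peg (clamp origin 28 mm short of it) must be backed off and moved aside a little. The cheeks stand 41 mm apart at x = -14 to 6 mm, flaring to 50 mm at x = -37 mm, and grip the plate's sides: pushing home takes a steady 10 to 20 N.
Things that resemble listed ones, but are neither listed nor needed, are in the scene too. There is more than one size of the flask_clamp; the job needs the smallest.

How it is judged:
On the way, in this order (a step that is already met when the one before it is completed fails the run):
1. the knob's line is turned to the ring's line, the clamp still under the knob (x of knob_mark in the frame of index_ring above 0.015 m and y of knob_mark in the frame of index_ring between -0.0035 and 0.0035 m and horizontal distance between flask_clamp and spindle below 0.008 m), for 0.2 s.
2. the fork is drawn clear of the spindle with the knob at its mark (x of knob_mark in the frame of index_ring above 0.015 m and y of knob_mark in the frame of index_ring between -0.0035 and 0.0035 m and horizontal distance between flask_clamp and spindle above 0.03 m), for 0.1 s.
At the end, for the whole second after the job is handed in: The knob's line points at the ring's line within 10 degrees (3.5 mm at 20 mm radius), and the clamp lies flat on the stand's deck (within 3 mm of it, tilted less than 0.05 rad) with the peg in its slot, fully home (slot seat within 2.5 mm of the peg's axis), released and at rest (x of knob_mark in the frame of index_ring above 0.015 m and y of knob_mark in the frame of index_ring between -0.0035 and 0.0035 m and horizontal distance between slot_seat and peg below 0.0025 m and height (world z) of slot_seat below 0.033 m and angle between flask_clamp's own z axis and vertical below 0.05 rad and linear speed of flask_clamp below 0.02 m/s); the robot touches nothing.
It fails at once if the knob is turned the wrong way and overtightened (below -0.15 rad) (value of joint clamp_knob below -0.15 rad).
It fails at once if the clamp is pressed or dragged against the shaker or its knob with more than 25 N (contact force between flask_clamp and shaker above 25 N).
It fails at once if the clamp strikes or is pressed against the stand with more than 100 N (contact force between flask_clamp and stand above 100 N).
It fails at once if a bystander is pushed aside by more than 25 mm (distance of any of dish_a, dish_b, dish_small, bottle_a, bottle_b, bottle_amber, beaker from where it was at the start of the episode above 0.025 m).
It also fails if it takes over 72 s, if anything falls off the work surface, if the arm or the gripper's body presses on something with over 40 N, if the wrist force passes 120 N, or if a joint passes its speed limit or range.

### The arm

A 7-joint arm with a two-finger parallel gripper is mounted at the origin on the work surface. World frame = base frame: x ahead of the robot, y to its left, z up, the work surface at z = 0. Lengths are in m, angles in rad, forces in N, time in s.
With the tool pointing down it reaches from about 0.4 to 0.85 m from the base axis. Payload 6.9 kg.
Tool frame: the origin (TCP) lies at the very end of the fingers, on their centre line; the grasp point (between the pads) lies 19 mm behind it; z points along the fingers, y is the line along which they close (so a half turn about z gives the same grasp; the last joint's range is limited). The gripper opens to 85 mm and grips with 20 to 120 N. Pads are 22 mm wide; open, the fingers measure 114 mm over their backs; the gripper's body (76 mm by 85 mm) begins 54 mm behind the grasp point. The pads swing forward as they close: fully open they stand 13 mm farther back than shut.
Start: joints at [0.105, 0.507, -0.238, 1.5, 0.126, 1.149, -0.155], TCP at [0.625, -0, 0.231] pointing down, gripper open.
Joint ranges: [-3.08, 3.08], [-0.24, 2.05], [-1.43, 1.35], [0, 2.5], [-1.52, 4.66], [0.17, 1.96], [-2.89, 2.89]. Speed limits (rad/s): [2.39, 2.39, 3.14, 3.14, 3.14, 3.14, 3.14].

### API

Orientations are given as a unit quaternion [x, y, z, w].
In Python, from station import status, read_camera, env, spot_in, trace, spot_point gives the robot as it stands.
- The arm moves only by the shell command python3 -m crank 'ROWS' [FORCE]. ROWS is JSON, a list of rows, each a list of 7 numbers: the turn, a rotation vector about the tool's x, y, z in degrees, then the shift along the tool's x, y, z in m, then the finger opening in m, from 0 to 0.0854. A call has 1 to 10 rows; each row shifts and turns the commanded pose from where the row before left it, along the tool's axes as they then stand; what a row does not reach is not made up. A row lasts 1/10 s, in which the tool goes at most 50 mm and 8.59 degrees, less where a joint would pass 70% of its speed; a pose out of reach is approached as far as the arm can. A call with a gripper value outside its range is refused whole. The fingers move at their own pace and stop on an object; FORCE is the grip in N (left out, the last holds). Time passes only in rows, so rows that do not move let the fingers close. It gives the time, the measured TCP pose, the force, the opening and the grip force at its end, in the units of the state.
- status.sense(): the state, without advancing time (a new reading comes with each control period).
- read_camera(name): name is "scene" or "side" or "wrist"; returns a dict with "pixels" (384x512x3 uint8, blue, green, red), "mtx" (3x3 intrinsics, pixels), "R" (3x3) and "t" (3): a world point X has camera coordinates R X + t; the wrist camera has in their place "mount" (4x4, takes a point from camera to tool coordinates, whose origin is the TCP and whose axes are the flange's). Camera axes: x right, y down, z forward; pixel columns grow to the right and rows downward; lengths in m; the calibration is good to about 2 mm. The wrist camera is an equidistant fisheye: a pixel r from the principal point sees the ray r / f radians off the axis. A picture is of the moment at which its call begins: read the wrist's pose just before it. There is no depth.
- env.job_done(): hands the job in; it is judged then, once.
Trained networks look in the newest picture that a camera, given by its name, has taken for a name from the list of things; names that differ only in an ending like _2 or _b are one class to them, and where a whole thing is asked for, a point or a joint stands for the part that bears it (a point fixed in the world has none). Each returns a list of dicts, best first, with "confidence" (0 to 1); they miss things now and then, are a little off and sometimes report something else, mostly with a low value. They report only what shows in the picture. A call takes as long as a camera call. They do not tell look-alikes from the thing itself.
- spot_in(camera, target): "point" ([x, y, z] in m, in world coordinates, good to about 4 mm: the middle of the surface that is visible of it).
- trace(camera, target): "mask" (384x512 bool, what is visible of it).
- spot_point(camera, target): "point" ([x, y, z] in m, in world coordinates, good to about 4 mm: a listed point, or the origin of a listed thing).
The state is a dict: "t": time; "joints": joint angles; "dq": joint speeds; "joint_torque": joint torques, N m; "tcp_pos": TCP position; "tool_rot": TCP orientation; "contact_force": force on the tool from outside, world axes, zero at the start; "torque": the same for the moment, N m; "opening": finger opening in m; "grasp_force": force on a finger pad.
Only numpy, scipy, OpenCV 4.12 (cv2) and the standard library are available. Lean on these libraries where they do the work, as an engineer would, in place of code of your own. Each camera call takes 0.05 s, during which the arm holds its last target. There are 200 camera calls.

## Working session

There is one attempt and no reset: what is moved stays moved. The work goes in short steps, Python scripts to look and compute and a shell command to move; the robot and the scene stay as the last step left them, time stands still between calls to the robot, and variables do not carry over. Pictures are saved under pics/ and viewed, at most 10 in all, crops included, and the job is handed in when it is done.

```bash
ls; mkdir -p pics
cat > h.py <<'E'
import numpy as np, cv2, json
from scipy.spatial.transform import Rotation as Ro
from station import status, read_camera, env, spot_in, trace, spot_point
E
python3 - <<'E'
from h import *
s=status.sense(); print({k:np.round(v,3).tolist() for k,v in s.items()})
ims=[]
for c in ["scene","side"]:
    d=read_camera(c); ims.append(d["pixels"]); cv2.imwrite(f"pics/{c}0.png",d["pixels"])
    for n in ["shaker","spindle","knob_top","knob_mark","index_ring","ring_mark","flask_clamp","clamp_grip","slot_seat","stand","peg"]:
        print(c,n,[(np.round(r["point"],4).tolist(),round(r["confidence"],2)) for r in spot_point(c,n)][:4])
E
```

```text
pics
{'t': 0.0, 'joints': [0.106, 0.508, -0.238, 1.501, 0.126, 1.149, -0.155], 'dq': [0.001, -0.001, 0.0, 0.0, -0.001, 0.0, 0.001], 'joint_torque': [0.001, -62.059, -2.187, -24.966, 0.012, 0.012, 0.0], 'tcp_pos': [0.624, -0.0, 0.23], 'tool_rot': [0.707, 0.707, -0.001, -0.001], 'contact_force': [-0.313, -0.014, 0.204], 'torque': [0.008, 0.001, 0.032], 'grasp_force': 0.0, 'opening': 0.085}
scene shaker [([0.5442, 0.0396, 0.0018], 0.7)]
scene spindle [([0.5839, 0.0343, 0.0878], 0.61)]
scene knob_top [([0.5855, 0.0331, 0.1249], 0.69), ([0.5817, 0.027, 0.082], 0.63)]
scene knob_mark [([0.576, 0.0495, 0.1285], 0.7)]
scene index_ring [([0.584, 0.0281, 0.0836], 0.7)]
scene ring_mark [([0.622, 0.0123, 0.0862], 0.54)]
scene flask_clamp [([0.3619, -0.4757, -0.0022], 0.59), ([0.1501, 0.2921, 0.0018], 0.57)]
scene clamp_grip [([0.1999, 0.3893, 0.0517], 0.61), ([0.5072, 0.0467, 0.1164], 0.58), ([0.3063, -0.3835, 0.0495], 0.52)]
scene slot_seat [([0.5828, 0.03, 0.083], 0.83), ([0.3572, -0.4745, -0.002], 0.78), ([0.15, 0.2962, 0.0014], 0.63)]
scene stand [([0.5422, 0.3497, 0.0032], 0.58)]
scene peg [([0.5482, 0.3448, 0.0252], 0.7)]
side shaker [([0.5458, 0.0408, 0.0006], 0.75)]
side spindle [([0.591, 0.0347, 0.0847], 0.93), ([0.6256, 0.0178, 0.0847], 0.2)]
side knob_top [([0.589, 0.0354, 0.1312], 0.61)]
side knob_mark [([0.5733, 0.0502, 0.1265], 0.66)]
side index_ring [([0.5832, 0.0301, 0.0859], 0.44)]
side ring_mark [([0.6243, 0.0185, 0.0837], 0.69)]
side flask_clamp [([0.147, 0.2941, -0.0062], 0.88), ([0.5829, 0.0352, 0.0919], 0.71), ([0.3619, -0.4779, -0.0], 0.63)]
side clamp_grip [([0.2015, 0.3848, 0.0471], 0.84), ([0.5118, 0.0481, 0.1204], 0.82), ([0.3094, -0.3832, 0.0443], 0.78)]
side slot_seat [([0.3612, -0.4742, -0.0001], 0.85), ([0.152, 0.2956, -0.001], 0.85), ([0.577, 0.0315, 0.0828], 0.63)]
side stand [([0.5458, 0.3462, 0.0015], 0.75)]
side peg [([0.5467, 0.3501, 0.0279], 0.89)]
```

```bash
python3 -c "
import cv2
for c in ['scene','side']:
    cv2.imwrite(f'pics/{c}0b.png',cv2.resize(cv2.imread(f'pics/{c}0.png'),(800,600),interpolation=cv2.INTER_CUBIC))"
```

```text
(no output)
```

View pics/scene0b.png

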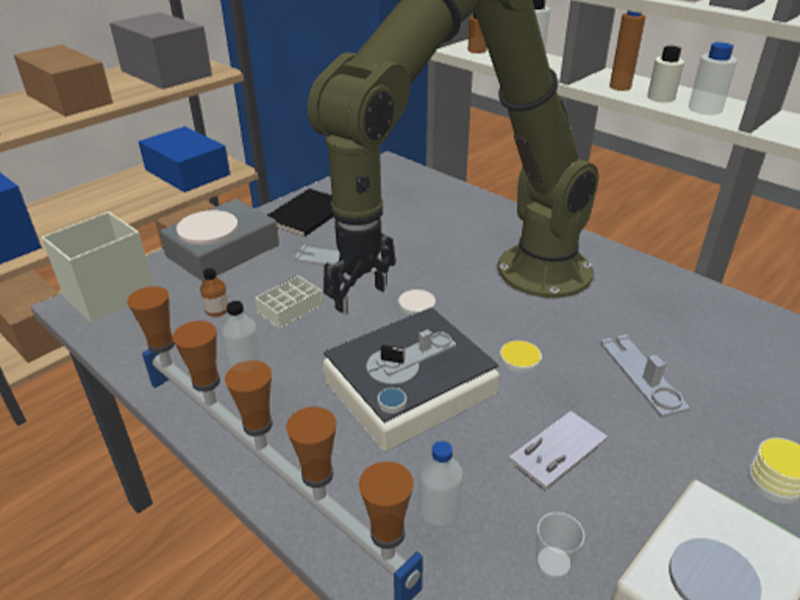

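View pics/side0b.png

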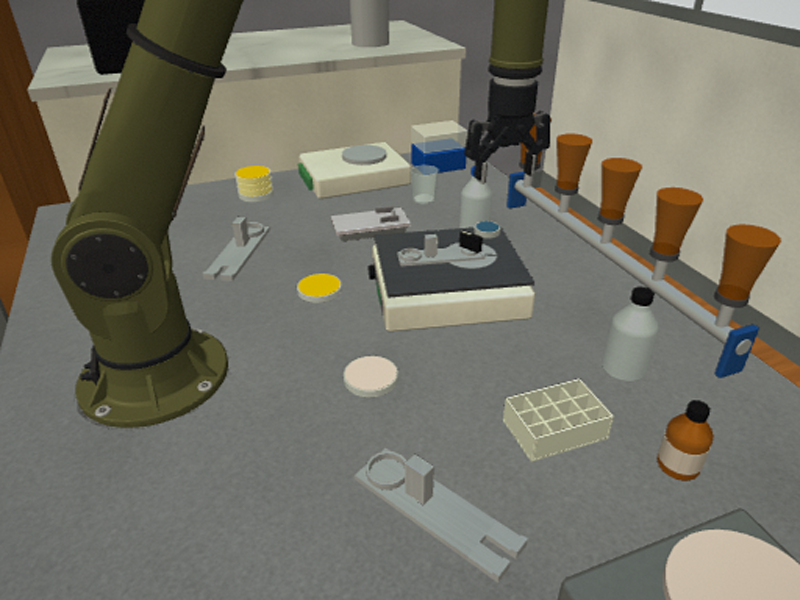

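The scene shows three clamps, with pixels given in the 800x600 enlargements:
- **On the shaker:** scene (425,345), side (430,250). It sits under the knob.
- **On the table, left:** scene (650,370), side (240,250).
- **On the table, right:** scene (320,255), side (440,510), visibly larger.

The one under the knob fits the description, and it should also be the smallest. The stand is at scene (558,448), with the peg and cheeks at its +x end. Next I'll check from the wrist camera.

```bash
cat >> h.py <<'E'
def pose(s): 
    T=np.eye(4); T[:3,:3]=Ro.from_quat(s["tool_rot"]).as_matrix(); T[:3,3]=s["tcp_pos"]; return T
def wcam():
    s=status.sense(); d=read_camera("wrist"); d["T"]=pose(s)@np.array(d["mount"]); return d
def ray(d,uv):
    K=np.array(d["mtx"]); x=(uv[0]-K[0,2])/K[0,0]; y=(uv[1]-K[1,2])/K[1,1]
    if "T" in d:
        r=np.hypot(x,y); v=np.array([x/r*np.sin(r),y/r*np.sin(r),np.cos(r)]) if r>1e-9 else np.array([0,0,1.])
        return d["T"][:3,3], d["T"][:3,:3]@v
    R=np.array(d["R"]); v=np.array([x,y,1]); v/=np.linalg.norm(v); return -R.T@np.array(d["t"]).ravel(), R.T@v
def proj(d,X):
    K=np.array(d["mtx"]); X=np.asarray(X,float)
    if "T" in d:
        p=d["T"][:3,:3].T@(X-d["T"][:3,3]); th=np.arctan2(np.hypot(p[0],p[1]),p[2]); ph=np.arctan2(p[1],p[0]); a=[th*np.cos(ph),th*np.sin(ph)]
    else:
        p=np.array(d["R"])@X+np.array(d["t"]).ravel(); a=p[:2]/p[2]
    return np.array([K[0,0]*a[0]+K[0,2],K[1,1]*a[1]+K[1,2]])
def tri(*dv):
    A=0;b=0
    for d,uv in dv:
        o,v=ray(d,uv); P=np.eye(3)-np.outer(v,v); A=A+P; b=b+P@o
    return np.linalg.solve(A,b)
def atz(d,uv,z):
    o,v=ray(d,uv); return o+v*(z-o[2])/v[2]
def save(d,n):
    import pickle; pickle.dump(d,open(f"pics/{n}.pkl","wb")); cv2.imwrite(f"pics/{n}.png",d["pixels"])
def load(n):
    import pickle; return pickle.load(open(f"pics/{n}.pkl","rb"))
E
cat > look.py <<'E'
from h import *
import sys
n=sys.argv[1]; d=wcam(); save(d,n)
for k in sys.argv[2:]:
    print(k,[(np.round(r["point"],4).tolist(),np.round(proj(d,r["point"])).tolist(),round(r["confidence"],2)) for r in spot_point("wrist",k)][:3])
E
python3 look.py w0 knob_top knob_mark ring_mark spindle clamp_grip peg stand
python3 -c "
from h import *
d=load('w0'); print(np.round(d['mtx'],1).tolist(), np.round(d['mount'],3).tolist())
a=cv2.resize(cv2.imread('pics/scene0.png')[195:285,195:420],(800,320),interpolation=cv2.INTER_CUBIC)
b=cv2.resize(d['pixels'],(373,280)); o=np.zeros((600,800,3),np.uint8); o[:320]=a; o[320:,:373]=b
c=cv2.resize(cv2.imread('pics/side0.png')[125:185,200:345],(420,174),interpolation=cv2.INTER_CUBIC); o[320:494,380:]=c
cv2.imwrite('pics/c1.png',o)"
```

```text
knob_top [([0.5839, 0.036, 0.1319], [206.0, 155.0], 0.82)]
knob_mark [([0.5743, 0.0504, 0.1278], [194.0, 137.0], 0.62), ([0.5443, 0.0418, -0.0004], [192.0, 132.0], 0.59)]
ring_mark [([0.6213, 0.0104, 0.0858], [251.0, 171.0], 0.58)]
spindle [([0.5841, 0.0338, 0.0866], [213.0, 148.0], 0.92)]
clamp_grip [([0.3102, -0.3851, 0.0497], [94.0, 369.0], 0.94), ([0.5103, 0.0517, 0.1177], [129.0, 137.0], 0.82), ([0.5892, 0.034, 0.0799], [219.0, 147.0], 0.52)]
peg [([0.5473, 0.0443, 0.0009], [194.0, 130.0], 0.42)]
stand []
[[297.3, 0.0, 254.8], [0.0, 297.3, 194.4], [0.0, 0.0, 1.0]] [[-0.001, -0.95, -0.312, 0.08], [1.0, -0.001, -0.0, -0.0], [0.0, -0.312, 0.95, -0.142], [0.0, 0.0, 0.0, 1.0]]
```

View pics/c1.png

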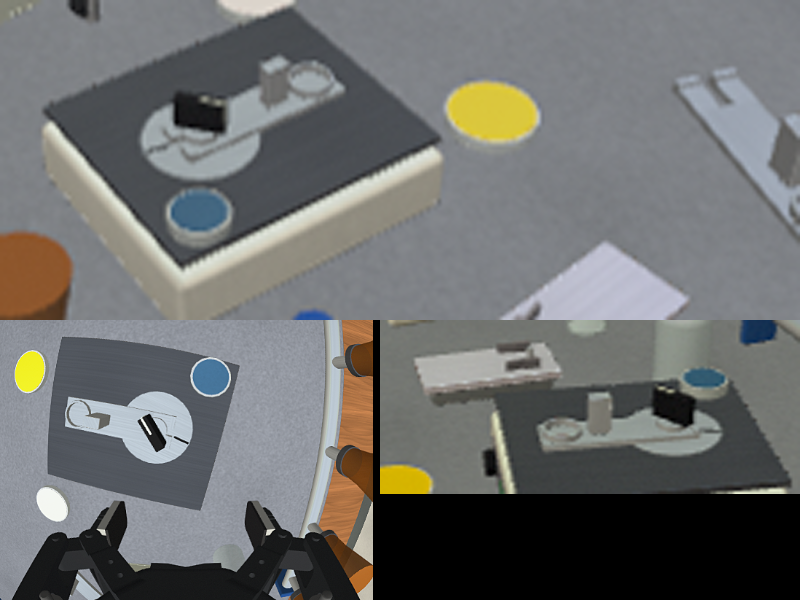

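The crop confirms it: the clamp under the black knob, wrist view crop (100,412), is the small one. The table clamps are clearly larger. Next is a second wrist viewpoint that also covers the stand.

```bash
python3 -m crank '[[0,0,0,0.022,-0.008,-0.009,0.0854],[0,0,0,0.022,-0.008,-0.009,0.0854],[0,0,0,0.022,-0.008,-0.009,0.0854],[0,0,0,0.022,-0.008,-0.009,0.0854],[0,0,0,0.022,-0.008,-0.009,0.0854],[0,0,0,0.022,-0.008,-0.009,0.0854],[0,0,0,0.022,-0.008,-0.009,0.0854],[0,0,0,0.01,0,0,0.0854],[0,0,0,0,0,0,0.0854],[0,0,0,0,0,0,0.0854]]'
python3 look.py w1 knob_top knob_mark ring_mark spindle clamp_grip peg stand
python3 -c "
from h import *
d=load('w0')['pixels'];e=load('w1')['pixels']
o=np.zeros((600,800,3),np.uint8); o[:300,:400]=cv2.resize(d[100:220,80:280][:, :160],(400,300),interpolation=cv2.INTER_CUBIC)
o[:300,400:]=cv2.resize(d[120:195,180:280],(400,300),interpolation=cv2.INTER_CUBIC)
o[300:,:400]=cv2.resize(e,(400,300),interpolation=cv2.INTER_AREA)
s=[round(x) for x in proj(load('w1'),[0.547,0.347,0.03])]; print(s)
o[300:,400:]=cv2.resize(e[max(s[1]-60,0):s[1]+60,s[0]-100:s[0]+60],(400,300),interpolation=cv2.INTER_CUBIC)
cv2.imwrite('pics/c2.png',o)"
```

```text
t: 2.6
tcp_pos: [0.5693, 0.1627, 0.2935]
tool_rot: [0.707, 0.707, -0.001, 0.0]
contact_force: [-0.4, 0.3, -0.3]
opening: 0.0854
grasp_force: 0.0
knob_top [([0.5834, 0.0329, 0.1301], [267.0, 279.0], 0.93), ([0.6222, 0.0157, 0.0862], [293.0, 271.0], 0.59)]
knob_mark [([0.5703, 0.052, 0.1305], [256.0, 266.0], 0.61)]
ring_mark [([0.6202, 0.016, 0.0873], [292.0, 271.0], 0.74)]
spindle [([0.5854, 0.0323, 0.0878], [267.0, 262.0], 0.62), ([0.5454, 0.0437, -0.001], [240.0, 227.0], 0.28)]
clamp_grip [([0.5124, 0.0501, 0.1172], [210.0, 262.0], 0.66), ([0.2076, 0.3875, 0.0478], [27.0, 32.0], 0.62)]
peg [([0.5474, 0.3466, 0.0313], [238.0, 26.0], 0.64)]
stand [([0.5478, 0.3484, -0.0035], [240.0, 30.0], 0.83)]
[238, 25]
```

View pics/c2.png

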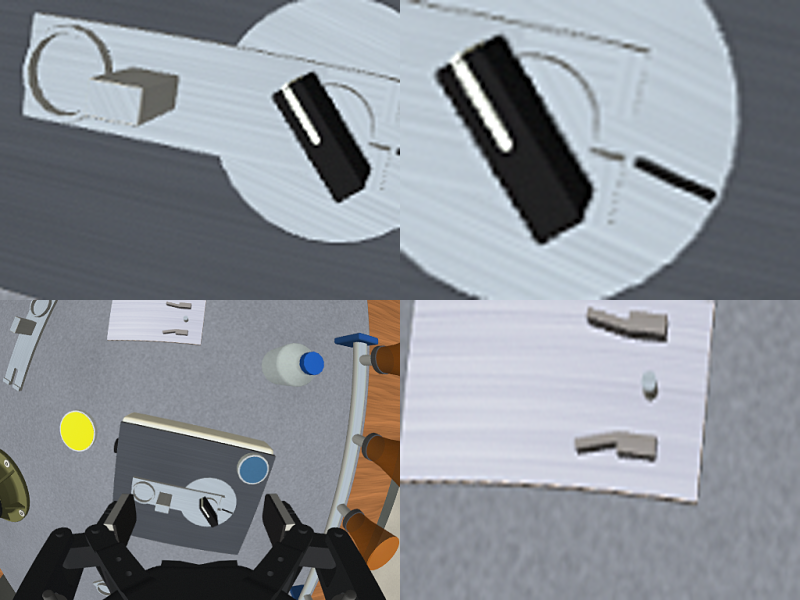

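Upper right crop (4x of w0, offset (180,120)): the knob's line runs from about (194.5,135) to (206.3,157) px, and the ring's line from (240,160.5) to (258,168.5). The lower right crop shows the stand with its peg at w1 (238,27).

Run:
```python
from h import *
d=load('w0'); e=load('w1')
print("knob z tri", tri((d,(206.25,157)),(e,(267,279))))
K=[atz(d,p,0.128) for p in [(194.5,135),(206.25,157)]]; R=[atz(d,p,0.086) for p in [(240,160.5),(258,168.5)]]
f=lambda a,b: np.degrees(np.arctan2(*(b-a)[:2][::-1]))
print(np.round(K,4),f(K[1],K[0])); print(np.round(R,4),f(R[0],R[1]), f(K[1],np.array(R[1])))
# post tri: clamp_grip 
C=[atz(e,p,0.03) for p in [(138,51),(256.8,56.7),(263.2,0)]]; print(np.round(C,4),f(C[0],C[1]),f(C[1],C[2]), atz(e,(238,26.9),.03))
# clamp side edges, w0 left crop scale 2.5 off(80,100): near edge (22,115)-(220,157), far edge (35,12)-(400,80)
P=[atz(d,(80+x/2.5,100+y/2.5),.091) for x,y in [(22,115),(220,157),(35,12),(395,79)]]; print(np.round(P,4),f(P[0],P[1]),f(P[2],P[3]))
# ring circle fit
hsv=cv2.cvtColor(d['pixels'],cv2.COLOR_BGR2GRAY)
```

```text
knob z tri [0.58402434 0.03373049 0.13081678]
[[0.5744 0.0523 0.128 ]
 [0.5838 0.0333 0.128 ]] 116.22547430311069
[[0.6102 0.0214 0.086 ]
 [0.628  0.0132 0.086 ]] -24.654827355388658 -24.435600972867185
[[0.4059 0.3211 0.03  ]
 [0.5719 0.3024 0.03  ]
 [0.5806 0.3846 0.03  ]] -6.4481515801826355 83.91493824121636 [0.54688592 0.3449113  0.03      ]
[[0.4481 0.0422 0.091 ]
 [0.5383 0.0211 0.091 ]
 [0.4589 0.0853 0.091 ]
 [0.6089 0.0506 0.091 ]] -13.204616284175371 -13.051818078826361
```

```bash
python3 -m crank '[[0,0,0,-0.016,0.002,-0.0,0.05],[0,0,0,-0.016,0.002,0.01,0.05],[0,0,0,-0.016,0.002,0.01,0.05],[0,0,0,-0.016,0.002,0.01,0.05],[0,0,0,-0.016,0.002,0.02,0.05],[0,0,0,-0.016,0.002,0.02,0.05],[0,0,0,-0.016,0.002,0.02,0.05],[0,0,0,-0.017,0.001,0,0.05],[0,0,-6,0,0,0,0.05],[0,0,-6,0,0,0,0.05]]' && python3 -m crank '[[0,0,-7,0,0,0,0.05],[0,0,-7.5,0,0,0,0.05],[0,0,0,0,0,0,0.05]]'
python3 look.py w2 knob_top knob_mark spindle ring_mark
python3 -c "
import cv2;from h import *
d=load('w2'); p=proj(d,[0.584,0.0335,0.128]);print(p, load('w2')['T'][:3,3]); x,y=map(int,p); x0,y0=max(0,x-80),max(0,min(y-60,264)); print(x0,y0)
cv2.imwrite('pics/c3.png',cv2.resize(d['pixels'][y0:y0+120,x0:x0+160],(800,600),interpolation=cv2.INTER_CUBIC))"
```

```text
t: 4.0
tcp_pos: [0.5836, 0.0325, 0.203]
tool_rot: [0.629, 0.778, -0.001, -0.0]
contact_force: [-0.2, 0.5, -0.2]
opening: 0.05
grasp_force: 0.0
t: 4.3
tcp_pos: [0.5836, 0.0334, 0.2033]
tool_rot: [0.526, 0.85, -0.0, -0.001]
contact_force: [0.4, 0.1, -0.3]
opening: 0.05
grasp_force: 0.0
knob_top [([0.5851, 0.0346, 0.1312], [257.0, 207.0], 0.85)]
knob_mark [([0.5735, 0.0497, 0.1306], [253.0, 183.0], 0.84)]
spindle [([0.5857, 0.0318, 0.085], [256.0, 192.0], 0.92)]
ring_mark []
[255.38729162 205.75357247] [0.54800475 0.10545883 0.34520914]
175 145
```

View pics/c3.png

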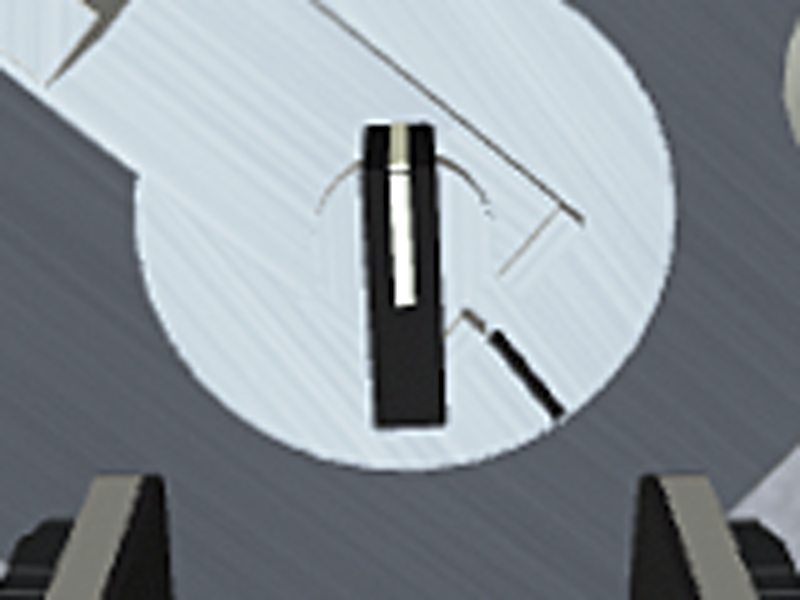

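The bar lies within a degree or two of the image's vertical, with its line running from (400,172) to (405,305) in the crop. The ring's line runs from (492,332) to (562,416).

```bash
python3 - <<'E'
from h import *
d=load('w2'); g=lambda x,y,z: atz(d,(175+x/5-.4,145+y/5-.4),z)
f=lambda a,b: np.degrees(np.arctan2(*(b-a)[:2][::-1]))
K=[g(400,172,.128),g(405,305,.128)]; R=[g(492,332,.086),g(562,416,.086)]
print(np.round(K,4),f(K[1],K[0]),np.linalg.norm(K[0]-K[1])); print(np.round(R,4),f(*R),f(K[1],R[1])); print(np.round(g(409,427,.128),4), tri((d,(175+405/5-.4,145+305/5-.4)),(load('w0'),(206.25,157))))
E
python3 -m crank '[[0,0,0,0,0,0.02,0.05],[0,0,0,0,0,0.02,0.05],[0,0,0,0,0,0.02,0.05],[0,0,0,0,0,0.015,0.05],[0,0,0,0,0,0.010,0.05],[0,0,0,0,0,0.010,0.05],[0,0,0,0,0,0.002,0.05],[0,0,0,0,0,0,0.05]]'
```

```text
[[0.5738 0.0525 0.128 ]
 [0.5841 0.0337 0.128 ]] 118.55279751517281 0.021452400215614568
[[0.6081 0.0222 0.086 ]
 [0.6282 0.0129 0.086 ]] -24.917425470082836 -25.23854508833197
[0.594  0.0152 0.128 ] [0.58395545 0.03358703 0.12836383]
t: 5.35
tcp_pos: [0.584, 0.035, 0.1073]
tool_rot: [0.526, 0.85, -0.0, -0.0]
contact_force: [0.2, -0.2, 0.2]
opening: 0.0498
grasp_force: 0.0
```

```bash
python3 -m crank '[[0,0,0,-0.0013,-0.0007,0,0.05],[0,0,0,0,0,0,0.02],[0,0,0,0,0,0,0.005],[0,0,0,0,0,0,0.005],[0,0,0,0,0,0,0.005],[0,0,0,0,0,0,0.005]]' 50 && python3 -m crank '[[0,0,2,0,0,-0.0001,0.005],[0,0,4,0,0,-0.0001,0.005],[0,0,6,0,0,-0.0002,0.005],[0,0,6,0,0,-0.0002,0.005]]'; python3 -c "
from h import *
s=status.sense();print(np.round(s['joints'],3),s['torque'],s['contact_force'])"
```

```text
t: 5.95
tcp_pos: [0.5842, 0.0335, 0.1078]
tool_rot: [0.526, 0.85, 0.0, 0.0]
contact_force: [-1.2, -1.0, 5.5]
opening: 0.011
grasp_force: 50.1
t: 6.35
tcp_pos: [0.5843, 0.0335, 0.1084]
tool_rot: [0.654, 0.756, 0.0, 0.0]
contact_force: [-2.1, -1.2, 4.6]
opening: 0.0108
grasp_force: 50.7
[ 0.056  0.571 -0.242  1.77   0.178  0.821 -0.127] [-0.11569472  0.23287903  0.1758607 ] [-2.07028419 -1.20115908  4.61309358]
```

```bash
python3 -m crank '[[0,0,7,0,0,-0.00025,0.005],[0,0,7,0,0,-0.00025,0.005],[0,0,7,0,0,-0.00025,0.005],[0,0,7,0,0,-0.00025,0.005],[0,0,7,0,0,-0.00025,0.005],[0,0,7,0,0,-0.00025,0.005],[0,0,7,0,0,-0.00025,0.005],[0,0,7,0,0,-0.00025,0.005],[0,0,0,0,0,0,0.005]]'; python3 -c "
from h import *
s=status.sense();print(np.round(s['joints'],3),s['torque'],s['contact_force'])"
```

```text
t: 7.25
tcp_pos: [0.5846, 0.0335, 0.1103]
tool_rot: [0.932, 0.362, 0.001, 0.0]
contact_force: [2.9, 1.5, 3.2]
opening: 0.0108
grasp_force: 49.7
[-0.125  0.563  0.04   1.77  -0.029  0.808 -0.902] [ 0.32153246 -0.52096716  0.02843465] [2.87926194 1.50843619 3.2359711 ]
```

```bash
python3 -m crank '[[0,0,7,0,0,-0.00025,0.005],[0,0,7,0,0,-0.00025,0.005],[0,0,7,0,0,-0.00025,0.005],[0,0,7,0,0,-0.00025,0.005],[0,0,7,0,0,-0.00025,0.005],[0,0,7,0,0,-0.00025,0.005],[0,0,7,0,0,-0.00025,0.005],[0,0,7,0,0,-0.00025,0.005],[0,0,7,0,0,-0.00025,0.005],[0,0,4.5,0,0,0,0.005]]'; python3 -m crank '[[0,0,0,0,0,0,0.005],[0,0,0,0,0,0,0.005]]'; python3 -c "
from h import *
s=status.sense();print(np.round(s['joints'],3),np.round(s['tool_rot'],4),s['torque'],s['contact_force'])"
```

```text
t: 8.25
tcp_pos: [0.5848, 0.033, 0.1125]
tool_rot: [0.976, -0.217, 0.001, 0.0]
contact_force: [1.0, -1.6, 5.3]
opening: 0.0107
grasp_force: 50.1
t: 8.45
tcp_pos: [0.5847, 0.033, 0.1125]
tool_rot: [0.977, -0.215, 0.001, 0.0]
contact_force: [1.3, -2.6, 5.3]
opening: 0.011
grasp_force: 50.0
[-0.339  0.59   0.382  1.771 -0.283  0.834 -1.828] [ 9.766e-01 -2.151e-01  9.000e-04  1.000e-04] [-0.3811051  -0.30665738 -0.04231748] [ 1.27815468 -2.60788783  5.30444341]
```

```bash
python3 -m crank '[[0,0,0,0,0,0,0.04],[0,0,0,0,0,0,0.04],[0,0,0,0,0,0,0.04],[0,0,0,0,0,-0.015,0.04],[0,0,0,0,0,-0.03,0.04],[0,0,0,0,0,-0.03,0.05],[0,0,0,-0.02,0,-0.035,0.05],[0,0,0,-0.03,0,-0.03,0.05],[0,0,0,-0.03,0,0,0.05],[0,0,0,0,0,0,0.05]]'
python3 look.py w3 knob_top knob_mark spindle ring_mark clamp_grip slot_seat
python3 -c "
import cv2;from h import *
d=load('w3'); x0,y0=150,120
p=proj(d,[0.54,0.045,0.1]);print(p,status.sense()['tcp_pos']);x0=int(np.clip(p[0]-100,0,312)); y0=int(np.clip(p[1]-75,0,234));print(x0,y0)
cv2.imwrite('pics/c4.png',cv2.resize(d['pixels'][y0:y0+150,x0:x0+200],(800,600),interpolation=cv2.INTER_CUBIC))"
```

```text
t: 9.45
tcp_pos: [0.5086, 0.0694, 0.2529]
tool_rot: [0.977, -0.215, -0.001, -0.001]
contact_force: [0.4, -0.1, -0.7]
opening: 0.05
grasp_force: 0.0
knob_top [([0.6026, 0.0246, 0.1366], [257.0, 72.0], 0.63)]
knob_mark [([0.6005, 0.0235, 0.1313], [259.0, 74.0], 0.63)]
spindle [([0.5863, 0.0316, 0.0876], [257.0, 93.0], 0.68), ([0.6196, 0.0145, 0.0826], [258.0, 58.0], 0.57)]
ring_mark []
clamp_grip [([0.5093, 0.0521, 0.1181], [271.0, 175.0], 0.66)]
slot_seat [([0.5849, 0.0336, 0.0872], [256.0, 95.0], 0.65), ([0.5849, 0.036, 0.1373], [253.0, 96.0], 0.55)]
[264.32310487 140.99868547] [0.51191315 0.06674547 0.25157114]
164 65
```

View pics/c4.png

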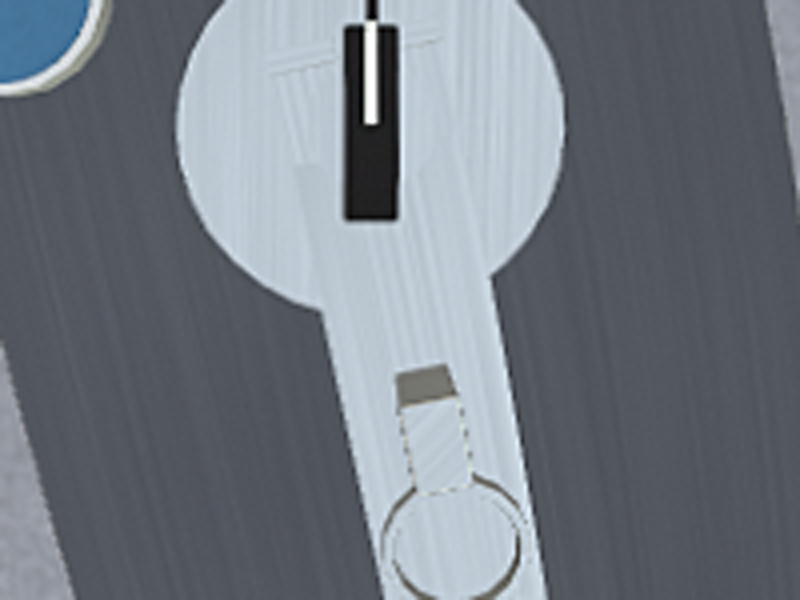

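The knob's line points straight at the ring's line, crop (371,20–125). The post top's centre is at about (439,445) in the crop. I'll take a settled picture to locate the post.

```bash
python3 look.py w4 clamp_grip
python3 - <<'E'
from h import *
a=load('w3'); d=load('w4')
# register w3->w4 by locating post patch
t=a['pixels'][160:192,258:288]; r=cv2.matchTemplate(d['pixels'],t,cv2.TM_CCOEFF_NORMED); m=cv2.minMaxLoc(r); off=np.array(m[3])-[258,160]; print(off,m[1])
q=lambda x,y,z:atz(d,(164+x/4-.4+off[0],65+y/4-.4+off[1]),z)
f=lambda a,b: np.degrees(np.arctan2(*(b-a)[:2][::-1]))
P=[q(x,y,.131) for x,y in [(405,405),(460,395),(473,485),(418,494)]]; print(np.round(P,4),np.mean(P,0), f(P[3],P[0]),f(P[2],P[1]))
print('edges',f(q(386,600,.091),q(323,312,.091)),f(q(546,600,.091),q(490,275,.091)))
K=[q(371,22,.132),q(371,124,.132)]; print('knob',K[1],f(K[1],K[0]))
b=load('w0') # post top in w0: crop2.5 off (80,100): top corners (95,78),(142,125)?
for z in (.125,.131,.137): 
    X=np.mean([q(x,y,z) for x,y in [(405,405),(460,395),(473,485),(418,494)]],0); print(z,X,(proj(b,X)-[80,100])*2.5)
s=status.sense(); print(s['tcp_pos'],s['tool_rot'])
E
```

```text
clamp_grip [([0.5084, 0.0494, 0.1155], [273.0, 179.0], 0.94), ([0.5847, 0.0313, 0.087], [256.0, 99.0], 0.28)]
[-1  5] 0.8786414861679077
[[0.5231 0.0527 0.131 ]
 [0.52   0.0404 0.131 ]
 [0.4991 0.0463 0.131 ]
 [0.5025 0.0588 0.131 ]] [0.51118488 0.04951315 0.131     ] -16.51332026951753 -15.837998258313396
edges -13.41751257151646 -13.594597883151632
knob [0.58362251 0.03286066 0.132     ] -25.08856488614843
0.125 [0.50951439 0.0498758  0.125     ] [113.88302032 100.8734865 ]
0.131 [0.51118488 0.04951315 0.131     ] [111.31726563 104.14434741]
0.137 [0.51285536 0.04915049 0.137     ] [108.63903871 107.57032158]
[0.51175938 0.06686088 0.25167017] [ 9.76210365e-01 -2.16825099e-01 -2.66701199e-04  3.59131520e-04]
```

```bash
python3 -m crank '[[0,0,-6,0,0,0,0.05],[0,0,-5.5,0,0,0,0.05],[0,0,0,0.0032,0.0164,0.02,0.05],[0,0,0,0,0,0.03,0.05],[0,0,0,0,0,0.03,0.05],[0,0,0,0,0,0.03,0.05],[0,0,0,0,0,0.02,0.05],[0,0,0,0,0,0.012,0.05],[0,0,0,0,0,0.006,0.05],[0,0,0,0,0,0,0.05]]'; python3 -m crank '[[0,0,0,0,0,0,0.05],[0,0,0,0,0,0,0.05]]'
```

```text
t: 10.9
tcp_pos: [0.5108, 0.0505, 0.1038]
tool_rot: [0.993, -0.118, -0.0, 0.0]
contact_force: [0.6, -0.1, -0.5]
opening: 0.0502
grasp_force: 0.0
t: 11.1
tcp_pos: [0.5113, 0.0507, 0.105]
tool_rot: [0.993, -0.118, 0.001, -0.0]
contact_force: [0.2, 0.2, 0.7]
opening: 0.0501
grasp_force: 0.0
```

```bash
python3 -m crank '[[0,0,0,0,0,0,0.03],[0,0,0,0,0,0,0.02],[0,0,0,0,0,0,0.005],[0,0,0,0,0,0,0.005],[0,0,0,0,0,0,0.005]]' 30; python3 -c "
from h import *
s=status.sense();print(np.round(s['tool_rot'],4),s['torque'],s['contact_force'])"
```

```text
t: 11.6
tcp_pos: [0.5109, 0.0506, 0.1045]
tool_rot: [0.993, -0.118, 0.0, -0.0]
contact_force: [-1.1, 0.1, 5.9]
opening: 0.0135
grasp_force: 33.4
[ 9.931e-01 -1.175e-01  3.000e-04 -1.000e-04] [0.08289828 0.18410651 0.07487279] [-1.14310003  0.0737754   5.9151903 ]
```

```bash
python3 -m crank '[[0,0,0,0,0,-0.0005,0.005],[0,0,0,-0.002,0,0,0.005],[0,0,0,-0.003,0,0,0.005],[0,0,0,-0.004,0,0,0.005]]' 50; python3 -m crank '[[0,0,0,-0.006,0,0,0.005],[0,0,0,-0.006,0,0,0.005],[0,0,0,-0.006,0,0,0.005]]'
```

```text
t: 12.0
tcp_pos: [0.502, 0.0527, 0.1046]
tool_rot: [0.993, -0.118, 0.0, 0.0]
contact_force: [1.8, -0.9, -0.8]
opening: 0.013
grasp_force: 49.0
t: 12.3
tcp_pos: [0.4837, 0.0571, 0.1046]
tool_rot: [0.993, -0.117, -0.0, -0.0]
contact_force: [1.7, -0.8, -0.8]
opening: 0.0134
grasp_force: 48.9
```

```bash
python3 -m crank '[[0,0,0,-0.009,0,0,0.005],[0,0,0,-0.009,0,0,0.005],[0,0,0,-0.009,0,0,0.005],[0,0,0,-0.009,0,0,0.005],[0,0,0,0,0,0,0.005],[0,0,0,0,0,-0.01,0.005],[0,0,0,0,0,-0.02,0.005],[0,0,0,0,0,-0.02,0.005],[0,0,0,0,0,-0.02,0.005],[0,0,0,0,0,0,0.005]]'
python3 -c "
from h import *
s=status.sense();print(np.round(s['joints'],3))"
```

```text
t: 13.3
tcp_pos: [0.4511, 0.0652, 0.177]
tool_rot: [0.993, -0.118, 0.002, -0.001]
contact_force: [0.4, 0.3, -3.1]
opening: 0.0129
grasp_force: 49.1
[-0.501  0.326  0.405  2.016 -0.173  0.827 -1.804]
```

```bash
python3 -m crank '[[0,0,-3.6,0,0,-0.005,0.005],[0,0,-3.6,0,0,0,0.005],[0,0,0,-0.005,-0.015,0,0.005],[0,0,0,-0.01,-0.035,0,0.005],[0,0,0,-0.01,-0.035,0,0.005],[0,0,0,-0.01,-0.035,0,0.005],[0,0,0,-0.01,-0.035,0,0.005],[0,0,0,-0.01,-0.035,0,0.005],[0,0,0,-0.01,-0.035,0,0.005],[0,0,0,-0.01,-0.035,0,0.005]]';python3 -m crank '[[0,0,0,-0.006,-0.02,0.01,0.005],[0,0,0,0,0,0.01,0.005],[0,0,0,0,0,0.01,0.005],[0,0,0,0,0,0,0.005],[0,0,0,0,0,0,0.005],[0,0,0,0,0,0,0.005],[0,0,0,0,0,0,0.005]]'
python3 look.py w5 peg stand clamp_grip slot_seat
python3 -c "
import cv2;from h import *
d=load('w5');print(status.sense()['tcp_pos'],status.sense()['tool_rot']); p=proj(d,[0.547,0.345,0.03]);print(p);x0=int(np.clip(p[0]-100,0,312)); y0=int(np.clip(p[1]-50,0,234));print(x0,y0)
cv2.imwrite('pics/c5.png',cv2.resize(d['pixels'][y0:y0+150,x0:x0+200],(800,600),interpolation=cv2.INTER_CUBIC))"
```

```text
t: 14.3
tcp_pos: [0.4027, 0.3331, 0.1786]
tool_rot: [0.998, -0.055, -0.001, 0.001]
contact_force: [0.2, 0.0, -2.0]
opening: 0.0133
grasp_force: 49.2
t: 15.0
tcp_pos: [0.4002, 0.3522, 0.1502]
tool_rot: [0.998, -0.055, 0.0, -0.0]
contact_force: [-0.5, -0.8, -2.8]
opening: 0.0129
grasp_force: 49.2
peg [([0.548, 0.3466, 0.0314], [243.0, 25.0], 0.93)]
stand [([0.5482, 0.3499, -0.0018], [241.0, 33.0], 0.64)]
clamp_grip []
slot_seat [([0.4765, 0.3433, 0.1306], [256.0, 106.0], 0.84)]
[0.39972578 0.35257968 0.1498502 ] [ 9.98488003e-01 -5.49696909e-02  8.67136991e-05 -1.83355107e-04]
[244.67100515  26.09792243]
144 0
```

View pics/c5.png

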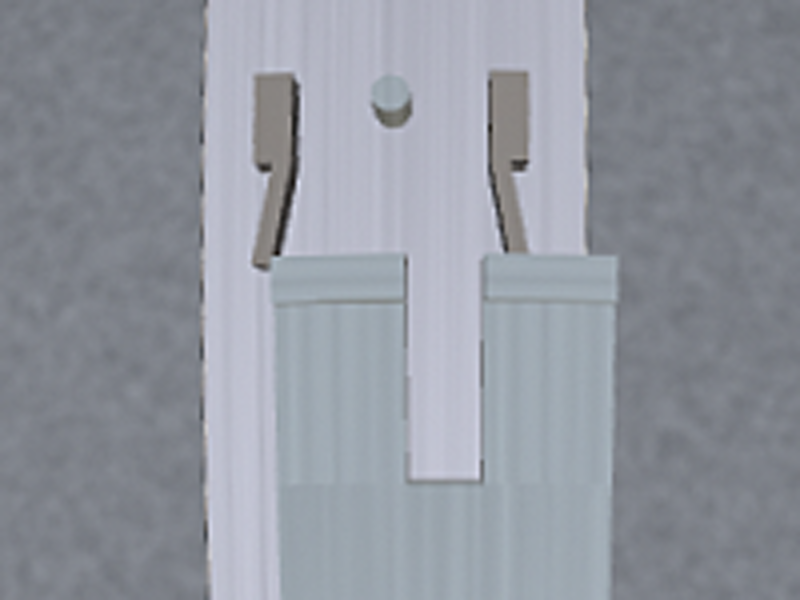

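Crop (4x, offset (144,0)):
- Peg top at (391,90).
- Cheek tops' far ends at x 255–295 and 490–528, y 71.
- Deck edges at x 205 and 586.
- The slot held in the gripper spans x 407–482 and ends at y 480.

Run:
```python
from h import *
d=load('w5'); q=lambda x,y,z:atz(d,(144+x/4-.4,y/4-.4),z)
f=lambda a,b: np.degrees(np.arctan2(*(b-a)[:2][::-1]))
s=status.sense(); yaw=np.degrees(2*np.arctan2(s['tool_rot'][1],s['tool_rot'][0])); print('tool yaw',yaw)
print('peg top',q(391,90,.046),'peg base',q(392,121,.030))
# triangulate the peg top with scene/w1
e=load('w1'); print('peg w1', atz(e,(238,26.9),.03), atz(e,(238,21.8),.046))
print('cheek mid',(q(295,72,.043)+q(490,70,.043))/2,'gap',np.linalg.norm(q(295,72,.043)-q(490,70,.043)))
print('deck yaw',f(q(208,600,.03),q(205,5,.03)),f(q(588,250,.03),q(585,5,.03)), 'width',np.linalg.norm((q(205,120,.03)-q(586,120,.03))), 'mid',(q(205,120,.03)+q(586,120,.03))/2)
zt=s['tcp_pos'][2]-.019+.006
a,b=q(408,480,zt),q(482,480,zt); print('slot end',(a+b)/2,'w',np.linalg.norm(a-b)); a2,b2=q(406,305,zt),q(483,305,zt); print('slot yaw',f((a+b)/2,(a2+b2)/2))
o,=[(q(275,305,zt)+q(616,305,zt))/2]; print('fork mid',o, np.linalg.norm(q(275,305,zt)-q(616,305,zt)),'edges yaw',f(q(282,600,zt),q(275,305,zt)),f(q(610,600,zt),q(616,305,zt)))
print(s['tcp_pos'])
```

```text
tool yaw -6.302239306037388
peg top [0.54673133 0.34721612 0.046     ] peg base [0.54384114 0.34801404 0.03      ]
peg w1 [0.54688592 0.3449113  0.03      ] [0.54776292 0.34803627 0.046     ]
cheek mid [0.55212216 0.34651737 0.043     ] gap 0.04018996295296465
deck yaw -6.646182251458298 -6.075977697274103 width 0.08289085067160094 mid [0.5452545  0.34736536 0.03      ]
slot end [0.4694643  0.34490899 0.1368502 ] w 0.009580593820573878
slot yaw -6.242428183367634
fork mid [0.49260355 0.34224606 0.1368502 ] 0.04377682086166712 edges yaw -6.10202275625989 -6.498147086693993
[0.39972578 0.35257968 0.1498502 ]
```

```bash
python3 -m crank '[[0,0,0,0,-0.0054,0,0.005],[0,0,0,0,-0.0054,0.01,0.005],[0,0,0,0,0,0.02,0.005],[0,0,0,0,0,0.02,0.005],[0,0,0,0,0,0.02,0.005],[0,0,0,0,0,0.01,0.005],[0,0,0,0,0,0.008,0.005],[0,0,0,0,0,0.006,0.005],[0,0,0,0,0,0,0.005],[0,0,0,0,0,0,0.005]]';python3 -m crank '[[0,0,0,0,0,0,0.005],[0,0,0,0,0,0,0.005]]'
python3 look.py w6 peg
python3 -c "
import cv2;from h import *
d=load('w6');print(status.sense()['tcp_pos'],status.sense()['tool_rot']); p=proj(d,[0.5465,0.3473,0.046]);print(p);x0=int(np.clip(p[0]-80,0,352)); y0=int(np.clip(p[1]-50,0,264));print(x0,y0)
cv2.imwrite('pics/c6.png',cv2.resize(d['pixels'][y0:y0+120,x0:x0+160],(800,600),interpolation=cv2.INTER_CUBIC))"
```

```text
t: 16.25
tcp_pos: [0.4012, 0.3635, 0.056]
tool_rot: [0.998, -0.055, 0.0, -0.0]
contact_force: [-0.1, -0.1, -3.5]
opening: 0.0127
grasp_force: 49.2
t: 16.45
tcp_pos: [0.4011, 0.3635, 0.0562]
tool_rot: [0.998, -0.055, 0.0, -0.0]
contact_force: [-0.5, -0.6, -3.3]
opening: 0.0132
grasp_force: 49.2
peg []
[0.40104538 0.3634291  0.05604619] [ 9.98489061e-01 -5.49493792e-02  2.44108624e-04 -3.18735687e-04]
[255.903052   -22.34342668]
175 0
```

View pics/c6.png

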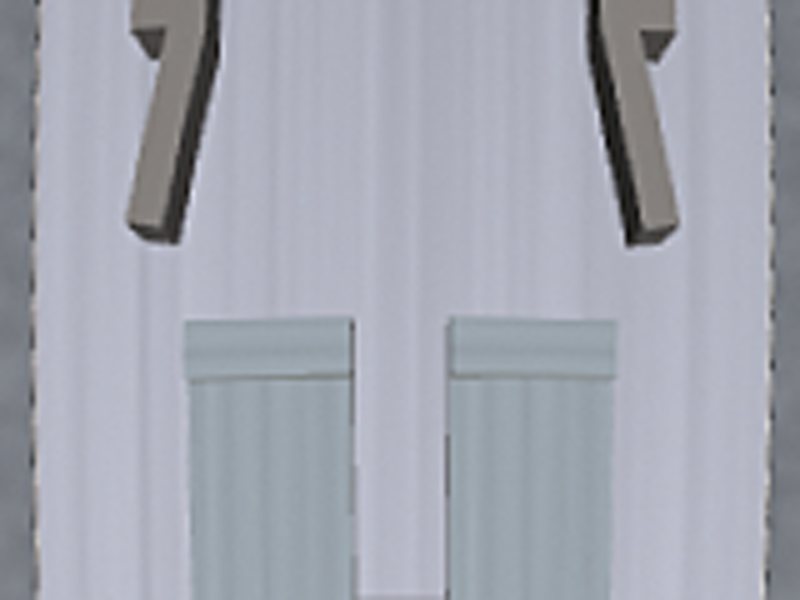

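The fork is centred between the cheeks: fork middle x≈400, cheek and deck middle x≈403, which is about 0.3 mm. Lowering onto the deck.

```bash
python3 -m crank '[[0,0,0,0,0.0002,0.002,0.005],[0,0,0,0,0,0.002,0.005],[0,0,0,0,0,0.001,0.005],[0,0,0,0,0,0,0.005]]';python3 -m crank '[[0,0,0,0,0,0.0005,0.005],[0,0,0,0,0,0,0.005]]';python3 -m crank '[[0,0,0,0,0,0.0005,0.005],[0,0,0,0,0,0,0.005]]'
```

```text
t: 16.95
tcp_pos: [0.4007, 0.363, 0.0504]
tool_rot: [0.998, -0.055, -0.0, 0.0]
contact_force: [0.6, -0.9, -2.9]
opening: 0.0128
grasp_force: 49.2
t: 17.15
tcp_pos: [0.4008, 0.3631, 0.0501]
tool_rot: [0.998, -0.055, -0.0, 0.0]
contact_force: [0.4, 0.3, -3.8]
opening: 0.0133
grasp_force: 49.2
t: 17.35
tcp_pos: [0.4009, 0.3631, 0.0497]
tool_rot: [0.998, -0.055, 0.0, -0.0]
contact_force: [0.2, -1.0, -2.3]
opening: 0.0134
grasp_force: 49.5
```

```bash
python3 -m crank '[[0,0,0,0,0,0.0003,0.005],[0,0,0,0.004,0,0,0.005],[0,0,0,0.006,0,0,0.005],[0,0,0,0.006,0,0,0.005],[0,0,0,0.006,0,0,0.005],[0,0,0,0.006,0,0,0.005],[0,0,0,0.006,0,0,0.005],[0,0,0,0,0,0,0.005]]' 80;python3 -m crank '[[0,0,0,0.003,0,0,0.005],[0,0,0,0.003,0,0,0.005],[0,0,0,0.003,0,0,0.005]]';python3 -m crank '[[0,0,0,0.003,0,0,0.005],[0,0,0,0.003,0,0,0.005]]'
```

```text
t: 18.15
tcp_pos: [0.4333, 0.3597, 0.0496]
tool_rot: [0.999, -0.055, -0.002, -0.0]
contact_force: [-9.8, 0.7, 11.0]
opening: 0.0124
grasp_force: 82.5
t: 18.45
tcp_pos: [0.4407, 0.3589, 0.0497]
tool_rot: [0.999, -0.054, -0.003, 0.0]
contact_force: [-12.9, 1.7, 12.5]
opening: 0.0122
grasp_force: 82.9
t: 18.65
tcp_pos: [0.4466, 0.3583, 0.0496]
tool_rot: [0.999, -0.054, -0.003, 0.0]
contact_force: [-14.5, 0.8, 13.5]
opening: 0.0129
grasp_force: 82.9
```

```bash
python3 -m crank '[[0,0,0,0.002,0,-0.0005,0.005],[0,0,0,0.002,0,0,0.005],[0,0,0,0.002,0,0,0.005]]';python3 -m crank '[[0,0,0,0.003,0,0,0.005],[0,0,0,0.003,0,0,0.005]]'
```

```text
t: 18.95
tcp_pos: [0.4533, 0.3573, 0.0497]
tool_rot: [0.999, -0.054, -0.002, 0.0]
contact_force: [-11.5, 0.2, 7.3]
opening: 0.0126
grasp_force: 82.1
t: 19.15
tcp_pos: [0.4593, 0.3567, 0.0497]
tool_rot: [0.999, -0.054, -0.002, 0.0]
contact_force: [-11.2, 0.5, 7.5]
opening: 0.0126
grasp_force: 82.2
```

```bash
python3 -m crank '[[0,0,0,0.003,0,0,0.005],[0,0,0,0.003,0,0,0.005],[0,0,0,0.003,0,0,0.005]]';python3 -m crank '[[0,0,0,0.002,0,0,0.005],[0,0,0,0.001,0,0,0.005]]';python3 -m crank '[[0,0,0,0.001,0,0,0.005],[0,0,0,0.001,0,0,0.005]]'
```

```text
t: 19.45
tcp_pos: [0.4682, 0.3557, 0.0497]
tool_rot: [0.999, -0.054, -0.002, 0.0]
contact_force: [-11.0, 0.5, 7.6]
opening: 0.0128
grasp_force: 82.2
t: 19.65
tcp_pos: [0.4714, 0.3553, 0.0497]
tool_rot: [0.999, -0.055, -0.002, 0.0]
contact_force: [-10.6, 0.9, 7.0]
opening: 0.0125
grasp_force: 82.1
t: 19.85
tcp_pos: [0.4731, 0.3552, 0.0497]
tool_rot: [0.999, -0.054, -0.002, 0.0]
contact_force: [-10.8, 1.1, 7.7]
opening: 0.0127
grasp_force: 82.1
```

```bash
for i in 1 2 3; do python3 -m crank '[[0,0,0,0.0005,0,0,0.005],[0,0,0,0.0005,0,0,0.005]]' | grep -E "tcp|contact"; done
```

```text
tcp_pos: [0.4738, 0.3551, 0.0497]
contact_force: [-11.1, 0.2, 8.9]
tcp_pos: [0.4738, 0.3551, 0.0497]
contact_force: [-14.1, 0.5, 11.1]
tcp_pos: [0.4739, 0.3551, 0.0497]
contact_force: [-17.4, -0.1, 13.4]
```

The motion stopped at x=0.474 with the force rising, close to the predicted 0.473, so the peg is home. Releasing and lifting.

```bash
python3 -m crank '[[0,0,0,0.0005,0,0,0.005],[0,0,0,-0.001,0,-0.0005,0.03],[0,0,0,0,0,0,0.045],[0,0,0,0,0,0,0.045],[0,0,0,0,0,0,0.045],[0,0,0,0,0,-0.01,0.045],[0,0,0,0,0,-0.02,0.045],[0,0,0,0,0,-0.03,0.045],[0,0,0,0,0,-0.03,0.045],[0,0,0,0,0,-0.03,0.045]]';python3 -m crank '[[0,0,0,-0.02,0,-0.01,0.045],[0,0,0,-0.01,0,0,0.045],[0,0,0,0,0,0,0.045],[0,0,0,0,0,0,0.045],[0,0,0,0,0,0,0.045]]'
python3 look.py w7 peg slot_seat
python3 -c "
import cv2;from h import *
d=load('w7'); p=proj(d,[0.5465,0.3473,0.036]);print(p);x0=int(np.clip(p[0]-80,0,352)); y0=int(np.clip(p[1]-60,0,264));print(x0,y0)
o=np.hstack([cv2.resize(d['pixels'][y0:y0+120,x0:x0+80+0+20],(400,480),interpolation=cv2.INTER_CUBIC)])
s=read_camera('scene')['pixels']
c=cv2.resize(s[195:320,200:400],(400,250),interpolation=cv2.INTER_CUBIC)
z=np.zeros((600,800,3),np.uint8); z[:480,:400]=cv2.resize(d['pixels'][y0:y0+120,x0+30:x0+130],(400,480),interpolation=cv2.INTER_CUBIC); z[:250,400:]=c
z[250:550,400:]=cv2.resize(d['pixels'],(400,300))
cv2.imwrite('pics/c7.png',z)"
```

```text
t: 21.45
tcp_pos: [0.4781, 0.3543, 0.1723]
tool_rot: [0.998, -0.055, 0.0, -0.0]
contact_force: [0.4, 0.9, 0.8]
opening: 0.0452
grasp_force: 0.0
t: 21.95
tcp_pos: [0.4484, 0.3574, 0.1795]
tool_rot: [0.998, -0.055, -0.0, 0.001]
contact_force: [0.5, 0.6, 0.2]
opening: 0.0448
grasp_force: 0.0
peg [([0.5476, 0.3451, 0.0327], [256.0, 79.0], 0.64)]
slot_seat [([0.5515, 0.3459, 0.0303], [255.0, 76.0], 0.95)]
[254.06074118  80.61511403]
174 20
```

View pics/c7.png

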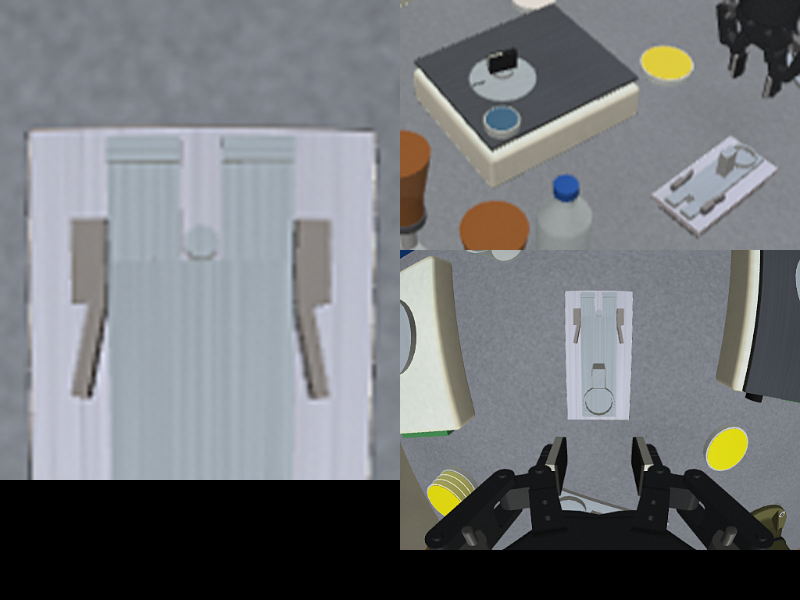

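The peg, crop (201,243), sits against the slot's end. The clamp lies flat between the cheeks and the gripper is clear. The knob hasn't been touched since it was aligned.

```bash
python3 -c "
from h import *
print(env.job_done())"
```

```text
the job is handed in; nothing more can be done
None
```

I turned the knob to the ring's line, drew the clamp out and parked it fully home on the stand's peg, then released it and handed the job in at about 22 s; the hand-in call did not return a verdict.

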